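Seal the specimen pucks in the dry box

TASK

Take the specimen tray by its tall tab, tip it so that all three resin pucks slide off its open end into the dry box, and set the tray back down flat on the bench. Push the lid down until it lies on its gasket and let go of it; then turn the T-handle about a quarter turn clockwise, let go, take it again crossways and turn it on to its stop, so that the lid is drawn tight. Leave the other things on the bench where they are.

Things in the scene. Friction and masses are not known exactly. Their poses are not given: they have to be found in the camera images.
- tray_grip (a point): Centre of the aluminium specimen tray's tall grip tab (upright, 60 mm wide, 10 thick, 62 high), 42 mm above the tray's underside. Own x points along the tray from tab to mouth (across the tab's thickness), z up. Pinch the tab across its thickness from above, one finger inside the tray (55 mm of clear floor), and keep that grip for carrying, tipping and setting down. Tray 0.16 to 0.26 kg.
- tray_lip (a point): Middle of the tray's open end (mouth), on the upper face of its floor: 155 mm along own x from tray_grip and 38 mm lower; axes as tray_grip. The tray is 160 x 100 mm, floor 4 mm thick, side walls 18 mm high. Pucks slide on it from about 16 to 25 degrees of tilt.
- box_mouth (a point): Centre of the open top of the white dry box, level with its rim, 100 mm above the bench. Fixed; 220 mm (own x) x 200 mm (own y), walls and floor 8 mm. Own x points away from the robot, from the latch side to the hinge side, z up. A steel keeper 52 mm wide juts 19 mm inwards from the middle of the latch-side wall just under the rim. The lid stands open at the +x side.
- lid (a joint): Angle of the lid (rad): 0 = lying on the uncompressed gasket, about -0.03 = drawn tight (lid level), 1.54 = upright; starts at 1.37 to 1.67. Stiff hinge: the lid stays at any angle; 3 to 6 N at its free edge moves it. Press it down on the gasket with about 10 N; unlatched it springs back to about 0 (-0.015 to 0.01).
- lid_hinge (a point): Middle of the lid's hinge line, at the far top edge of the box, 104 mm above the bench, 110 mm along the box's x from box_mouth; the line runs along the box's y. Axes turn with the lid: -x points from hinge to free edge, z is normal to the outer face (equal to the box's axes when shut).
- lid_edge (a point): Middle of the lid's free edge, on its outer face, 224 mm from the hinge line. The lid is a white plate 208 mm wide, 12 mm thick (from hinge plane to outer face). Its outer face bears the T-handle at the middle, so push the lid shut beside it, about 60 mm to the side.
- latch (a joint): Turn of the T-handle (rad), clockwise seen from above the shut lid: 0 = unlatched (bar along the box's x), 2.7 = its stop, gasket drawn tight; starts at 0 to 0.25, stays where left (0.1 to 0.4 N m turns it). From about 1.4 on a pawl under the lid runs below the keeper and draws the free edge down about 6 mm; if the lid does not lie on its gasket the pawl may jam on the keeper.
- latch_grip (a point): Centre of the black T-handle's bar, on its turning axis. Bar 84 mm long (own x), 14 wide, 18 high; z points out of the lid along the turning axis. The bar's centre is 34 mm above the lid's outer face, its underside 25 mm above it; the axis lies 172 mm from the hinge line, 52 mm from the free edge, midway along it. Grip it across its width.
- puck0_center (a point): Centre of one of three alike black resin specimen pucks with a small steel chip in the top: a disc 30 mm across and 18 mm high, 25 g, lying flat on the tray near its mouth.
- puck1_center (a point): Centre of one of three alike black resin specimen pucks with a small steel chip in the top: a disc 30 mm across and 18 mm high, 25 g, lying flat on the tray near its mouth.
- puck2_center (a point): Centre of one of three alike black resin specimen pucks with a small steel chip in the top: a disc 30 mm across and 18 mm high, 25 g, lying flat on the tray near its mouth.
- beaker: Bystander to be left alone: glass beaker, 68 across, 85 high (mm); origin at the centre of its underside.
- jar: Bystander to be left alone: amber glass jar with black lid, 54 across, 75 high (mm); origin at the centre of its underside.
- dish: Bystander to be left alone: shallow glass dish, 90 across, 18 high (mm); origin at the centre of its underside.
- spatula: Bystander to be left alone: flat-bladed steel spatula with a handle, about 170 mm long lying on the bench; origin at its underside.
- slide_box: Bystander to be left alone: flat grey microscope-slide box, 85 x 60 x 32 (mm); origin at the centre of its underside.
- wash_bottle: Bystander to be left alone: white plastic bottle, 60 across, 150 high (mm); origin at the centre of its underside.
- puck_press: Bystander to be left alone: steel hand weight with a black knob, 44 across, 55 high (mm); origin at the centre of its underside.
Mind the look-alikes: they are no part of the job. What is shaped like the part that bears tray_grip but purple or turquoise is not meant.

How it is judged:
By the outcome, as a careful person would: the job done as asked, in the order asked, and still so for the second after the job is handed in, with the robot touching nothing.
It also fails if it takes over 72 s, if anything falls off the work surface, if the arm or the gripper's body presses on something with over 40 N, if the wrist force passes 120 N, or if a joint passes its speed limit or range.

ROBOT

A 7-joint arm with a two-finger parallel gripper is mounted at the origin on the work surface. World frame = base frame: x ahead of the robot, y to its left, z up, the work surface at z = 0. Lengths are in m, angles in rad, forces in N, time in s.
With the tool pointing down it reaches from about 0.425 to 0.925 m from the base axis. Payload 6.8 kg.
Tool frame: the origin (TCP) lies at the very end of the fingers, on their centre line; the grasp point (between the pads) lies 19 mm behind it; z points along the fingers, y is the line along which they close (so a half turn about z gives the same grasp; the last joint's range is limited). The gripper opens to 85 mm and grips with 20 to 120 N. Pads are 22 mm wide; open, the fingers measure 114 mm over their backs; the gripper's body (76 mm by 85 mm) begins 54 mm behind the grasp point. The pads swing forward as they close: fully open they stand 13 mm farther back than shut.
Start: joints at [1.101, 0.477, 0.022, 1.555, -0.011, 1.109, -0.083], TCP at [0.239, -0.631, 0.231] pointing down, gripper open.
Joint ranges: [-2.96, 2.96], [-0.34, 2.1], [-1.41, 1.46], [0.24, 2.44], [-1.37, 4.51], [0.17, 1.92], [-2.96, 2.96]. Speed limits (rad/s): [2.39, 2.39, 3.14, 3.14, 3.14, 3.14, 3.14].

INTERFACE

Orientations are given as a unit quaternion [w, x, y, z].
In Python, from station import bot gives the robot as it stands.
- The arm moves only by the tool jog_arm, never from a script. Its argument "motion" is a list of rows, each a list of 7 numbers: the turn, a rotation vector about the tool's x, y, z in rad, then the shift along the tool's x, y, z in mm, then the finger opening in mm, from 0 to 85.4. A call has 1 to 10 rows; each row is the pose to reach, as a shift and turn from the pose commanded when the call began, along the tool's axes at that moment; what a row does not reach only later rows make up. A row lasts 1/8 s, in which the tool goes at most 62.5 mm and 10.7 degrees, less where a joint would pass 70% of its speed; a pose out of reach is approached as far as the arm can. A call with a gripper value outside its range is refused whole. The fingers move at their own pace and stop on an object; "grip_force" is the grip in N (left out, the last holds). Time passes only in rows, so rows that repeat a pose let the fingers close. It gives the time, the measured TCP pose, the force, the opening and the grip force at its end, in the units of the state.
- bot.get_obs(): the state, without advancing time (a new reading comes with each control period).
- bot.read_camera(name): name is "scene" or "top" or "wrist"; returns a dict with "pixels" (480x640x3 uint8, red, green, blue), "camera_matrix" (3x3 intrinsics, pixels), "T" (4x4, takes a point from camera to world coordinates); the wrist camera has in their place "tool_from_camera" (4x4, takes a point from camera to tool coordinates, whose origin is the TCP and whose axes are the flange's). Camera axes: x right, y down, z forward; pixel columns grow to the right and rows downward; lengths in m; the calibration is good to about 2 mm. A picture is of the moment at which its call begins: read the wrist's pose just before it. There is no depth.
- bot.hand_in(): hands the job in; it is judged then, once.
Trained networks look in a picture, given as the dict that the camera call returned (one of the last four; its "shot" number tells which), for a name from the list of things; names that differ only in an ending like _2 or _b are one class to them, and where a whole thing is asked for, a point or a joint stands for the part that bears it (a point fixed in the world has none). Each returns a list of dicts, best first, with "score" (0 to 1); they miss things now and then, are a little off and sometimes report something else, mostly with a low value. They report only what shows in the picture. A call takes as long as a camera call. They do not tell look-alikes from the thing itself.
- bot.spot_in(thing, picture): "xy" ([column, row] in pixels, amid what is visible of it).
- bot.tip_of(thing, picture): "xy" ([column, row] in pixels: a listed point, or the origin of a listed thing).
The state is a dict: "t": time; "q": joint angles; "joint_vel": joint speeds; "joint_torque": joint torques, N m; "eef_pos": TCP position; "tool_rot": TCP orientation; "contact_force": force on the tool from outside, world axes, zero at the start; "torque": the same for the moment, N m; "gripper_width": opening from 0.0 (shut) to 1.0 (fully open); "grasp_force": force on a finger pad.
Only numpy, scipy, OpenCV 4.12 (cv2) and the standard library are available. Lean on these libraries where they do the work, as an engineer would, in place of code of your own. Each camera call takes 0.05 s, during which the arm holds its last target. There are 200 camera calls.

## Working session

There is one attempt and no reset: what is moved stays moved. The work goes in short steps, Python scripts to look and compute and a tool call to move; the robot and the scene stay as the last step left them, time stands still between calls to the robot, and variables do not carry over. Pictures are saved under pics/ and viewed, at most 13 in all, crops included, and the job is handed in when it is done.

Besides the shell and the picture viewer there is one more tool, called after "Call:" as name(argument=value, ...), one argument or row to a line, values as JSON. jog_arm: Moves the arm, as the interface text tells. Its arguments: {"type":"object","properties":{"motion":{"type":"array"},"grip_force":{"type":"number"}},"required":["motion"]}

```bash
ls; mkdir -p pics; python3 - <<'E'
from station import bot
import cv2,numpy as np
o=bot.get_obs();print({k:np.round(v,3).tolist() for k,v in o.items()})
ims=[]
for n in("scene","top"):
    p=bot.read_camera(n);cv2.imwrite(f"pics/{n}0.png",p["pixels"][:,:,::-1])
    print(n,np.round(p["T"],3).tolist(),np.round(p["camera_matrix"],1).tolist())
    for th in["tray_grip","tray_lip","box_mouth","lid_hinge","lid_edge","latch_grip","puck0_center","beaker","jar","dish","spatula","slide_box","wash_bottle","puck_press"]:
        print(th,[(np.round(d["xy"]).astype(int).tolist(),round(d["score"],2)) for d in bot.tip_of(th,p)][:4])
E
```

```text
pics
{'t': 0.0, 'q': [1.101, 0.478, 0.022, 1.556, -0.012, 1.109, -0.083], 'joint_vel': [0.001, -0.001, 0.0, -0.001, -0.0, -0.001, 0.0], 'joint_torque': [-0.001, -59.644, 1.608, -28.12, 0.013, 0.009, -0.0], 'eef_pos': [0.239, -0.631, 0.23], 'tool_rot': [-0.001, 0.984, 0.18, -0.0], 'contact_force': [-0.189, 1.101, 0.741], 'torque': [0.019, -0.055, -0.005], 'grasp_force': 0.0, 'gripper_width': 1.0}
scene [[0.858, 0.348, -0.377, 1.107], [0.513, -0.604, 0.61, -1.015], [-0.015, -0.717, -0.697, 1.142], [0.0, 0.0, 0.0, 1.0]] [[614.5, 0.0, 312.0], [0.0, 614.5, 238.1], [0.0, 0.0, 1.0]]
tray_grip [([257, 305], 0.85), ([203, 318], 0.71), ([203, 240], 0.59)]
tray_lip [([305, 271], 0.98), ([265, 253], 0.85), ([106, 434], 0.85), ([145, 317], 0.84)]
box_mouth [([360, 193], 0.81), ([399, 157], 0.71)]
lid_hinge [([395, 206], 0.8), ([399, 281], 0.44)]
lid_edge [([417, 137], 0.8), ([425, 159], 0.38)]
latch_grip [([430, 161], 0.66)]
puck0_center [([292, 296], 0.45), ([363, 193], 0.41)]
beaker [([338, 342], 0.7), ([283, 282], 0.66)]
jar [([359, 311], 0.87), ([366, 152], 0.72)]
dish [([397, 280], 0.96)]
sp
[... 243 characters left out ...]
[[515.0, 0.0, 317.1], [0.0, 515.0, 229.2], [0.0, 0.0, 1.0]]
tray_grip [([390, 240], 0.95), ([344, 337], 0.92), ([490, 252], 0.82), ([422, 272], 0.67)]
tray_lip [([533, 272], 0.88), ([323, 281], 0.82), ([442, 324], 0.65), ([331, 231], 0.63)]
box_mouth [([230, 223], 0.61), ([387, 244], 0.44)]
lid_hinge [([234, 180], 0.71)]
lid_edge [([216, 140], 0.77), ([336, 174], 0.63)]
latch_grip [([224, 135], 0.65)]
puck0_center [([357, 222], 0.45), ([339, 234], 0.15)]
beaker [([374, 170], 0.59)]
jar [([334, 176], 0.58), ([375, 170], 0.55)]
dish [([286, 159], 0.97)]
spatula [([423, 203], 0.9)]
slide_box [([128, 188], 0.81), ([132, 266], 0.74)]
wash_bottle [([129, 270], 0.61)]
puck_press [([120, 234], 0.7)]
```

View pics/top0.png

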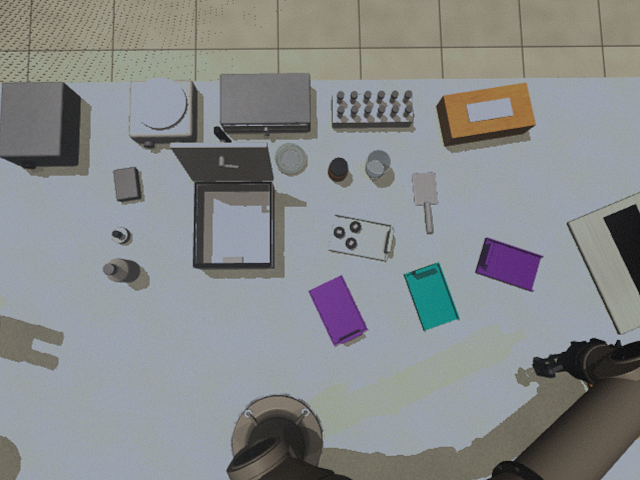

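View pics/scene0.png

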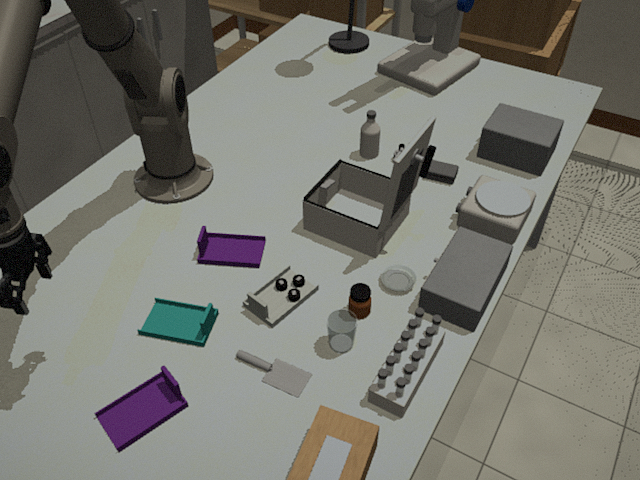

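The top picture shows four tray-shaped things: tabs at about (390,243) bare metal with three pucks, (348,337) purple, (425,272) turquoise and (485,252) purple. The bare aluminium one, with its mouth at (331,236) facing the box at (233,225), fits the description. I'll confirm it in an enlarged crop.

```bash
cat > h.py <<'E'
import numpy as np
from scipy.spatial.transform import Rotation as R
def ray(p,xy,T=None):
    T=p["T"] if T is None else T
    d=np.linalg.solve(p["camera_matrix"],[xy[0],xy[1],1.]);return T[:3,3],T[:3,:3]@d
def at(p,xy,z,T=None):
    o,d=ray(p,xy,T);return o+d*(z-o[2])/d[2]
def tri(rays):
    A=0;b=0
    for o,d in rays:
        d=d/np.linalg.norm(d);M=np.eye(3)-np.outer(d,d);A=A+M;b=b+M@o
    return np.linalg.solve(A,b)
def proj(p,X,T=None):
    T=p["T"] if T is None else T
    c=T[:3,:3].T@(np.asarray(X)-T[:3,3]);u=p["camera_matrix"]@c;return u[:2]/u[2]
def tool(o):
    w,x,y,z=o["tool_rot"];T=np.eye(4);T[:3,:3]=R.from_quat([x,y,z,w]).as_matrix();T[:3,3]=o["eef_pos"];return T
E
python3 - <<'E'
from station import bot
import cv2,numpy as np
from h import *
t=bot.read_camera("top");s=bot.read_camera("scene")
a=t["pixels"][135:285,160:420,::-1]
cv2.imwrite("pics/c1.png",cv2.resize(a,None,fx=3,fy=3,interpolation=cv2.INTER_CUBIC))
for n,u,v,z in[("grip",(390,240),(257,305),.042),("lip",(331,231),(305,271),.004),("mouth",(230,223),(360,193),.1),("hinge",(234,180),(395,206),.104),("edge",(216,140),(417,137),.32),("latch",(224,135),(430,161),.27)]:
    print(n,at(t,u,z).round(3),at(s,v,z).round(3),tri([ray(t,u),ray(s,v)]).round(3))
for u in[(193,267),(272,267),(195,182),(273,182)]:print(at(t,u,.1).round(3))
E
```

```text
grip [ 0.517 -0.308  0.042] [ 0.516 -0.307  0.042] [ 0.517 -0.308  0.043]
lip [ 0.548 -0.154  0.004] [ 0.538 -0.131  0.004] [ 0.547 -0.151  0.028]
mouth [0.561 0.108 0.1  ] [0.566 0.105 0.1  ] [0.563 0.109 0.095]
hinge [0.672 0.097 0.104] [0.669 0.1   0.104] [0.671 0.097 0.107]
edge [0.713 0.106 0.32 ] [0.701 0.111 0.32 ] [0.707 0.102 0.328]
latch [0.739 0.097 0.27 ] [0.742 0.105 0.27 ] [0.741 0.098 0.273]
[0.451 0.2   0.1  ]
[0.448 0.002 0.1  ]
[0.669 0.198 0.1  ]
[ 0.666 -0.002  0.1  ]
```

View pics/c1.png

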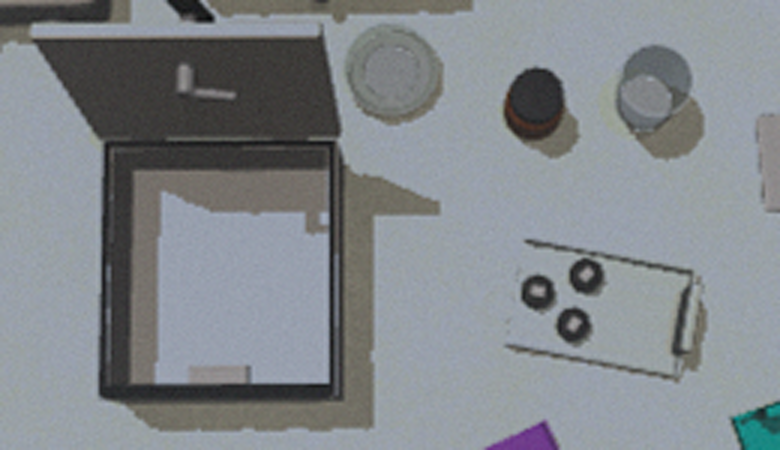

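The crop confirms it: the bare aluminium tray has three pucks at about (345,229) in full-picture pixels and its white tab at (390,243). Its axis runs at about 79° yaw. The box is at about (0.559, 0.100), nearly square to the base. I'm moving above the tab.

Call:
jog_arm(
  motion=[
    [0,0,0.08,54,-29,11,85],
    [0,0,0.16,107,-58,23,85],
    [0,0,0.24,161,-87,34,85],
    [0,0,0.32,214,-116,46,85],
    [0,0,0.4,268,-146,57,85],
    [0,0,0.48,321,-175,69,85],
    [0,0,0.553,375,-204,80,85],
    [0,0,0.553,375,-204,80,85],
    [0,0,0.553,375,-204,80,85],
    [0,0,0.553,375,-204,80,85],
  ],
  grip_force=80,
)

```text
t: 2.85
eef_pos: [0.5164, -0.3097, 0.1516]
tool_rot: [0.0, 0.995, -0.097, 0.0]
contact_force: [-0.8, 0.6, 0.2]
gripper_width: 1.0
grasp_force: 0.0
```

```bash
python3 - <<'E'
from station import bot
import cv2,numpy as np
from h import *
o=bot.get_obs();p=bot.read_camera("wrist");cv2.imwrite("pics/w1.png",p["pixels"][:,:,::-1])
T=tool(o);print(T.round(3),o["q"].round(2) if hasattr(o["q"],"round") else o["q"])
C=T@p["tool_from_camera"];g=None
for th,z in(("tray_grip",.042),("tray_lip",.004),("puck0_center",.013)):
    for d in bot.tip_of(th,p):
        X=at(p,d["xy"],z,C);print(th,np.round(d["xy"]),round(d["score"],2),X.round(3),"tool",(T[:3,:3].T@(X-T[:3,3])*1000).round(0))
E
```

```text
[[ 0.981 -0.193 -0.     0.516]
 [-0.193 -0.981 -0.001 -0.31 ]
 [ 0.     0.001 -1.     0.152]
 [ 0.     0.     0.     1.   ]] [ 0.42  0.44  0.02  1.81 -0.01  0.89 -1.32]
tray_grip [311. 235.] 0.9 [ 0.518 -0.305  0.042] tool [  1.  -5. 110.]
tray_grip [443. 307.] 0.84 [ 0.439 -0.396  0.042] tool [-60. 100. 110.]
tray_lip [128. 224.] 0.62 [ 0.545 -0.153  0.004] tool [  -2. -160.  147.]
puck0_center [197. 195.] 0.74 [ 0.56  -0.22   0.013] tool [ 25. -96. 139.]
puck0_center [313. 238.] 0.33 [ 0.507 -0.303  0.013] tool [-11.  -4. 139.]
```

View pics/w1.png

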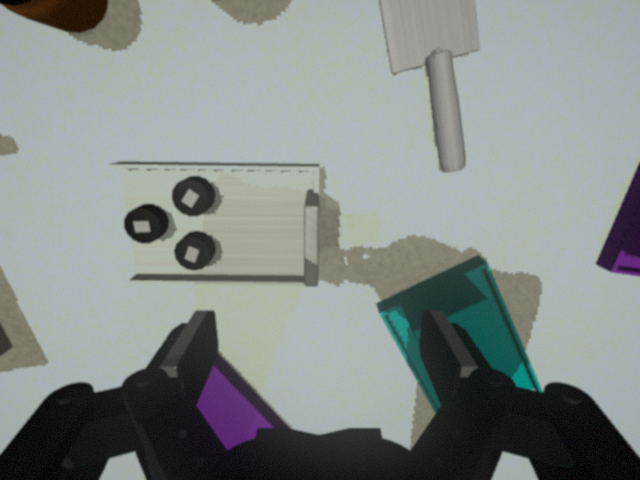

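The wrist view shows the tray square to the tool, with the tab at (311,240) and the pucks at (147,223), (195,195) and (195,250). The turquoise tray is clear of the fingers. I'm descending and gripping.

Call:
jog_arm(
  motion=[
    [0,0,0,1,-5,25,50],
    [0,0,0,1,-5,60,50],
    [0,0,0,1,-5,95,50],
    [0,0,0,1,-5,115,50],
    [0,0,0,1,-5,125,50],
    [0,0,0,1,-5,125,20],
    [0,0,0,1,-5,125,0],
    [0,0,0,1,-5,125,0],
    [0,0,0,1,-5,125,0],
    [0,0,0,1,-5,125,0],
  ],
  grip_force=90,
)

```text
t: 4.3
eef_pos: [0.5204, -0.3037, 0.0276]
tool_rot: [0.0, 0.995, -0.096, 0.001]
contact_force: [-0.2, -0.6, 6.3]
gripper_width: 0.104
grasp_force: 88.5
```

Call:
jog_arm(
  motion=[
    [0,0,0,0,0,-8,0],
    [0,0,0,0,0,-24,0],
    [0,0,0,0,0,-45,0],
    [0,0,0,0,0,-68,0],
    [0,0,0,0,0,-92,0],
    [0,0,0,0,0,-115,0],
    [0,0,0,0,0,-132,0],
    [0,0,0,0,0,-140,0],
    [0,0,0,0,0,-140,0],
  ],
)

```text
t: 5.42
eef_pos: [0.5194, -0.3031, 0.1666]
tool_rot: [0.0, 0.995, -0.095, 0.0]
contact_force: [-0.5, -0.2, -3.0]
gripper_width: 0.102
grasp_force: 87.8
```

Call:
jog_arm(
  motion=[
    [0,0,-0.01,0,-8,0,0],
    [0,0,-0.03,0,-24,0,0],
    [0,0,-0.05,0,-48,0,0],
    [0,0,-0.08,0,-76,0,0],
    [0,0,-0.1,0,-106,0,0],
    [0,0,-0.13,0,-136,0,0],
    [0,0,-0.15,-1,-164,0,0],
    [0,0,-0.17,-1,-188,0,0],
    [0,0,-0.18,-2,-204,0,0],
    [0,0,-0.19,-2,-212,0,0],
  ],
)

```text
t: 6.68
eef_pos: [0.5578, -0.0934, 0.1663]
tool_rot: [-0.0, 1.0, 0.0, -0.0]
contact_force: [-0.1, -0.5, -3.1]
gripper_width: 0.107
grasp_force: 87.8
```

```bash
python3 - <<'E'
from station import bot
import cv2,numpy as np
from h import *
p=bot.read_camera("scene");o=bot.get_obs();print(tool(o).round(3),np.round(o["q"],2),o["contact_force"],o["gripper_width"])
cv2.imwrite("pics/s2.png",cv2.resize(p["pixels"][80:360,150:520,::-1],None,fx=2,fy=2))
E
```

```text
[[ 1.     0.001  0.     0.558]
 [ 0.001 -1.     0.    -0.093]
 [ 0.    -0.    -1.     0.166]
 [ 0.     0.     0.     1.   ]] [ 0.13  0.37 -0.09  1.88  0.04  0.89 -1.55] [-0.01820821  0.07524057 -3.08880815] 0.10041789601976955
```

View pics/s2.png

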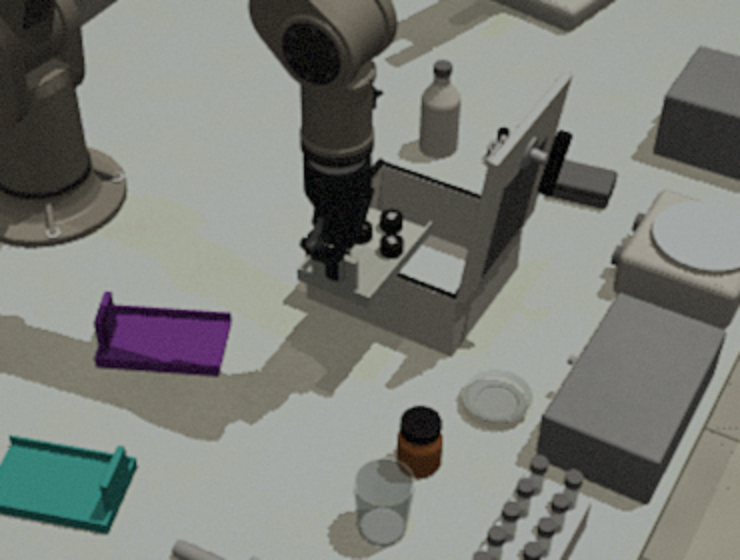

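The tray is level above the box with the three pucks on it (near (392,220), (392,245) and (362,232) in the crop), and the lid stands clear. I'm tipping it about the lip.

Call:
jog_arm(
  motion=[
    [-0.06,0,0,0,-1,-2,0],
    [-0.12,0,0,0,-3,-8,0],
    [-0.175,0,0,0,-5,-14,0],
    [-0.26,0,0,0,-10,-27,0],
    [-0.35,0,0,0,-16,-39,0],
    [-0.41,0,0,0,-21,-47,0],
    [-0.47,0,0,0,-26,-55,0],
    [-0.525,0,0,0,-31,-62,0],
    [-0.61,0,0,0,-40,-72,0],
    [-0.7,0,0,0,-50,-82,0],
  ],
)

```text
t: 7.98
eef_pos: [0.558, -0.0454, 0.249]
tool_rot: [0.344, 0.939, -0.002, 0.0]
contact_force: [0.2, 0.1, -2.6]
gripper_width: 0.101
grasp_force: 88.1
```

Call:
jog_arm(
  motion=[
    [0,0,0,0,0,0,0],
    [0,0,0,0,0,0,0],
    [0,0,0,0,0,0,0],
    [0,0,0,0,0,0,0],
  ],
)

```text
t: 8.48
eef_pos: [0.5576, -0.0457, 0.2485]
tool_rot: [0.343, 0.939, -0.002, -0.0]
contact_force: [-0.2, 0.1, -2.7]
gripper_width: 0.105
grasp_force: 88.2
```

```bash
python3 - <<'E'
from station import bot
import cv2,numpy as np
from h import *
o=bot.get_obs();print(tool(o).round(3),np.round(o["q"],2),o["contact_force"],o["gripper_width"])
p=bot.read_camera("scene");t=bot.read_camera("top");w=bot.read_camera("wrist")
a=cv2.resize(p["pixels"][100:300,260:460],(400,400));b=cv2.resize(t["pixels"][130:290,170:330],(400,400))
cv2.imwrite("pics/s3.png",np.hstack([a,b])[:,:,::-1])
for q in(p,t,w):print([(np.round(d["xy"]),round(d["score"],2)) for d in bot.spot_in("puck0_center",q)])
E
```

```text
[[ 1.    -0.003 -0.002  0.558]
 [-0.003 -0.765 -0.644 -0.046]
 [ 0.     0.644 -0.765  0.248]
 [ 0.     0.     0.     1.   ]] [-0.41  0.39  0.02  1.84  0.66  1.29 -2.28] [-0.2268581   0.14793235 -2.6501219 ] 0.10476632806409653
[(array([409., 169.]), 0.5)]
[(array([125., 186.]), 0.3)]
[]
```

View pics/s3.png

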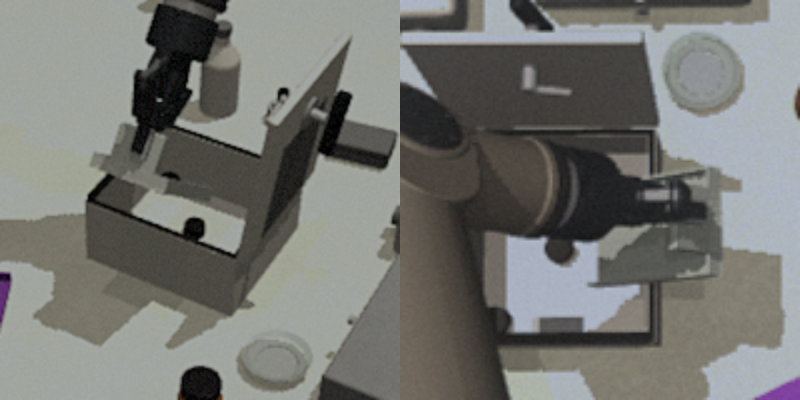

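The tray is tipped and looks empty: a puck lies in the box at (192,230) in the left panel, another shows at (500,320) in the right. I'll level out and carry the tray back to its first place, checking the pucks on the way.

Call:
jog_arm(
  motion=[
    [0.1,0,0,0,13,11,0],
    [0.2,0,0,0,26,22,0],
    [0.3,0,0,0,39,33,0],
    [0.4,0,0,0,52,44,0],
    [0.5,0,0,0,65,55,0],
    [0.6,0,0,0,79,66,0],
    [0.7,0,0,0,92,77,0],
    [0.7,0,0,0,92,77,0],
    [0.7,0,0,0,92,77,0],
  ],
)

```text
t: 9.9
eef_pos: [0.5574, -0.1642, 0.2484]
tool_rot: [0.0, 1.0, -0.0, -0.0]
contact_force: [0.5, 1.7, -1.8]
gripper_width: 0.106
grasp_force: 88.3
```

Call:
jog_arm(
  motion=[
    [0,0,0.03,-6,22,15,0],
    [0,0,0.06,-13,46,30,0],
    [0,0,0.1,-20,72,60,0],
    [0,0,0.13,-28,98,90,0],
    [0,0,0.16,-34,122,120,0],
    [0,0,0.19,-39,138,150,0],
    [0,0,0.19,-39,138,170,0],
    [0,0,0.19,-39,138,180,0],
    [0,0,0.19,-39,138,180,0],
    [0,0,0.19,-39,138,180,0],
  ],
)

```text
t: 11.15
eef_pos: [0.519, -0.3027, 0.0694]
tool_rot: [0.0, 0.995, -0.095, 0.001]
contact_force: [-0.6, 0.7, -2.3]
gripper_width: 0.104
grasp_force: 88.3
```

```bash
python3 - <<'E'
from station import bot
import cv2,numpy as np
from h import *
o=bot.get_obs();print(tool(o).round(4),np.round(o["q"],2),o["contact_force"],o["gripper_width"])
p=bot.read_camera("scene");t=bot.read_camera("top");w=bot.read_camera("wrist")
a=cv2.resize(p["pixels"][100:330,230:460],(400,400));b=cv2.resize(t["pixels"][130:290,180:340],(400,400))
cv2.imwrite("pics/s4.png",np.hstack([a,b])[:,:,::-1])
for q in(p,t,w):print([(np.round(d["xy"]),round(d["score"],2)) for d in bot.spot_in("puck0_center",q)])
E
```

```text
[[ 9.818e-01 -1.898e-01  1.200e-03  5.190e-01]
 [-1.898e-01 -9.818e-01 -6.000e-04 -3.027e-01]
 [ 1.300e-03  4.000e-04 -1.000e+00  6.940e-02]
 [ 0.000e+00  0.000e+00  0.000e+00  1.000e+00]] [ 0.36  0.55  0.08  1.87 -0.06  0.72 -1.28] [-0.57180977  0.72793165 -2.27005831] 0.10436668211616061
[(array([368., 138.]), 0.54)]
[(array([211., 200.]), 0.44)]
[]
```

View pics/s4.png

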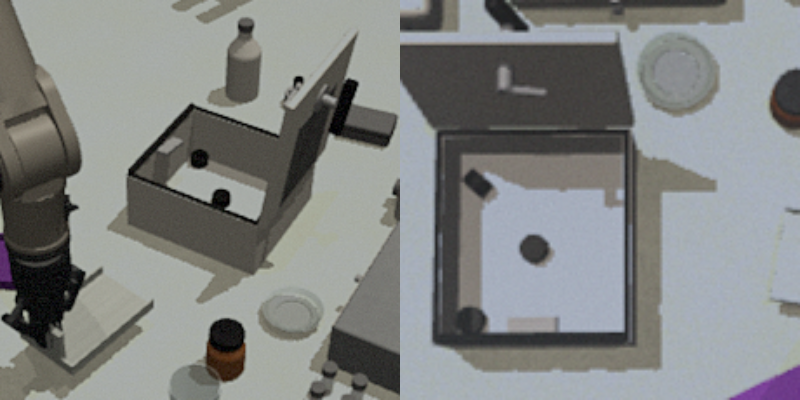

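All three pucks are in the box (right panel (480,183), (535,248), (470,320)) and the tray is empty. I'm setting it down.

Call:
jog_arm(
  motion=[
    [0,0,0,0,0,20,0],
    [0,0,0,0,0,34,0],
    [0,0,0,0,0,40,0],
    [0,0,0,0,0,42,0],
    [0,0,0,0,0,42,0],
    [0,0,0,0,0,42,15],
    [0,0,0,0,0,42,40],
    [0,0,0,0,0,42,40],
    [0,0,0,0,0,42,40],
  ],
)

```text
t: 12.58
eef_pos: [0.5185, -0.3025, 0.0265]
tool_rot: [-0.0, 0.995, -0.095, -0.0]
contact_force: [0.8, 0.4, 0.7]
gripper_width: 0.466
grasp_force: 0.0
```

Call:
jog_arm(
  motion=[
    [0,0,0,0,0,-20,40],
    [0,0,0,0,0,-60,40],
    [0,0,0,0,0,-120,40],
    [0,0,0,0,0,-180,20],
    [0,0,0,0,0,-240,0],
    [0,0,0,0,0,-300,0],
    [0,0,0,0,0,-320,0],
    [0,0,0,0,0,-320,0],
  ],
)

```text
t: 13.58
eef_pos: [0.5189, -0.3029, 0.3499]
tool_rot: [0.001, 0.995, -0.096, 0.003]
contact_force: [1.1, 0.1, -0.9]
gripper_width: -0.001
grasp_force: 0.0
```

```bash
python3 - <<'E'
from station import bot
import cv2,numpy as np
from h import *
o=bot.get_obs();print(tool(o).round(4),np.round(o["q"],2))
t=bot.read_camera("top");s=bot.read_camera("scene")
for n in("tray_grip","tray_lip","lid_edge","latch_grip","lid_hinge"):
    print(n,[[(np.round(d["xy"],1),round(d["score"],2)) for d in bot.tip_of(n,q)][:2] for q in(t,s)])
E
```

```text
[[ 0.9817 -0.1903  0.0049  0.5189]
 [-0.1902 -0.9817 -0.002  -0.3029]
 [ 0.0052  0.0011 -1.      0.3499]
 [ 0.      0.      0.      1.    ]] [ 0.33  0.26  0.12  1.6  -0.03  1.28 -1.31]
tray_grip [[(array([387.4, 238.5]), 0.96), (array([348. , 339.3]), 0.88)], [(array([201.7, 238.8]), 0.87), (array([173.2, 381.3]), 0.85)]]
tray_lip [[(array([534.2, 275.2]), 0.96), (array([330.8, 230.4]), 0.85)], [(array([104.4, 436.1]), 0.83), (array([260.6, 253.4]), 0.76)]]
lid_edge [[(array([216. , 142.5]), 0.92), (array([120.9, 234.1]), 0.68)], [(array([415.9, 137.5]), 0.88)]]
latch_grip [[(array([223.2, 138.8]), 0.63)], [(array([425.1, 160.5]), 0.86)]]
lid_hinge [[(array([233.6, 180. ]), 0.9), (array([210.2, 261.3]), 0.28)], [(array([394.7, 206.9]), 0.72)]]
```

The tray stands where it was. I'm going round behind the lid at y≈0.04, beside the handle.

Call:
jog_arm(
  motion=[
    [0,0,-0.05,50,-56,-5,0],
    [0,0,-0.1,100,-112,-5,0],
    [0,0,-0.15,150,-168,-5,0],
    [0,0,-0.19,202,-225,-5,0],
    [0,0,-0.19,192,-277,-5,0],
    [0,0,-0.19,182,-330,-5,0],
    [0,0,-0.19,172,-382,-5,0],
    [0,0,-0.19,172,-382,-5,0],
    [0,0,-0.19,172,-382,-5,0],
    [0,0,-0.19,172,-382,-5,0],
  ],
)

```text
t: 15.42
eef_pos: [0.76, 0.037, 0.3518]
tool_rot: [0.001, 1.0, -0.002, 0.0]
contact_force: [-0.4, -0.1, -1.2]
gripper_width: -0.0
grasp_force: 0.0
```

```bash
python3 - <<'E'
from station import bot
import cv2,numpy as np
from h import *
o=bot.get_obs();T=tool(o);print(T.round(4),np.round(o["q"],2))
p=bot.read_camera("wrist");C=T@p["tool_from_camera"]
s=bot.read_camera("scene")
cv2.imwrite("pics/s5.png",np.hstack([cv2.resize(p["pixels"],(400,300)),s["pixels"][40:340,240:640]])[:,:,::-1])
H=np.array([.669,.1,.104])
for n in("lid_edge","latch_grip"):
    for d in bot.tip_of(n,p)[:2]:print(n,np.round(d["xy"]),d["score"])
for f in(1.37,1.45,1.55,1.6,1.65,1.7):
    E=H+[-.224*np.cos(f)+.012*np.sin(f),0,.224*np.sin(f)+.012*np.cos(f)]
    print(f,E.round(3),proj(p,E,C).round(0),proj(s,E).round(0), proj(s,E-[0,.104,0]).round(0), proj(s,E+[0,.104,0]).round(0))
E
```

```text
[[ 1.000e+00 -4.400e-03  2.000e-04  7.600e-01]
 [-4.400e-03 -1.000e+00 -1.700e-03  3.700e-02]
 [ 2.000e-04  1.700e-03 -1.000e+00  3.518e-01]
 [ 0.000e+00  0.000e+00  0.000e+00  1.000e+00]] [-0.13  0.57 -0.01  1.14  0.    1.43 -1.71]
lid_edge [206. 371.] 0.67
latch_grip [225. 280.] 0.88
1.37 [0.636 0.1   0.326] [219. 464.] [390. 129.] [369. 152.] [408. 108.]
1.45 [0.654 0.1   0.328] [216. 446.] [397. 131.] [376. 154.] [415. 109.]
1.55 [0.676 0.1   0.328] [212. 417.] [406. 133.] [386. 157.] [424. 112.]
1.6 [0.688 0.1   0.328] [210. 402.] [410. 135.] [390. 159.] [428. 113.]
1.65 [0.699 0.1   0.326] [209. 385.] [414. 137.] [395. 161.] [432. 115.]
1.7 [0.71  0.1   0.325] [208. 367.] [419. 139.] [399. 163.] [437. 117.]
```

View pics/s5.png

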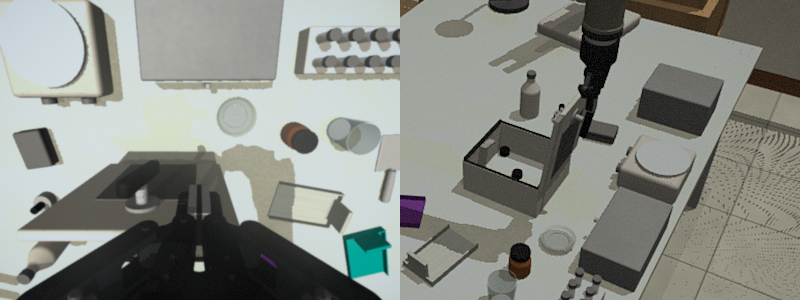

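The lid leans slightly back (about 1.67 rad). The fingertips are behind it, with the handle about 60 mm to the side. I'm pushing it over along its arc.

Call:
jog_arm(
  motion=[
    [0,0,0,0,0,30,0],
    [0,0,0,0,0,60,0],
    [0,0,0,-25,0,60,0],
    [0,0,0,-49,0,60,0],
    [0,0,0,-70,0,59,0],
    [0,0,0,-91,0,58,0],
    [0,0,0,-115,0,61,0],
    [0,0,0,-138,0,67,0],
    [0,0,0,-156,0,74,0],
    [0,0,0,-172,0,82,0],
  ],
)

```text
t: 16.88
eef_pos: [0.5886, 0.0397, 0.271]
tool_rot: [-0.0, 1.0, -0.001, 0.002]
contact_force: [1.4, 0.6, 3.4]
gripper_width: -0.002
grasp_force: 1.4
```

Call:
jog_arm(
  motion=[
    [0,0,0,-17,0,11,0],
    [0,0,0,-32,0,22,0],
    [0,0,0,-46,0,35,0],
    [0,0,0,-58,0,50,0],
    [0,0,0,-70,0,65,0],
    [0,0,0,-79,0,82,0],
    [0,0,0,-85,0,96,0],
    [0,0,0,-89,0,108,0],
    [0,0,0,-93,0,121,0],
    [0,0,0,-96,0,132,0],
  ],
)

```text
t: 18.12
eef_pos: [0.4922, 0.0401, 0.137]
tool_rot: [-0.0, 1.0, -0.001, 0.0]
contact_force: [0.7, -0.5, 1.2]
gripper_width: 0.001
grasp_force: 0.6
```

Call:
jog_arm(
  motion=[
    [0,0,0,-1,0,8,0],
    [0,0,0,-2,0,16,0],
    [0,0,0,-2,0,20,0],
    [0,0,0,-2,0,23,0],
    [0,0,0,-2,0,25,0],
    [0,0,0,-2,0,25,0],
  ],
)

```text
t: 18.88
eef_pos: [0.4895, 0.0401, 0.1155]
tool_rot: [0.0, 1.0, -0.001, -0.0]
contact_force: [-14.0, -1.2, 37.2]
gripper_width: 0.0
grasp_force: 18.7
```

About 37 N at gasket height: the lid is down. I'm lifting off, opening, and looking from above the handle.

Call:
jog_arm(
  motion=[
    [0,0,0,0,0,-20,0],
    [0,0,0,0,0,-60,20],
    [0,0,0,0,0,-110,50],
    [0,0,0,2,-20,-135,60],
    [0,0,0,5,-40,-135,60],
    [0,0,0,8,-60,-135,60],
    [0,0,0,8,-60,-135,60],
    [0,0,0,8,-60,-135,60],
  ],
)

```text
t: 19.88
eef_pos: [0.4978, 0.0992, 0.2474]
tool_rot: [0.0, 1.0, -0.001, -0.0]
contact_force: [0.6, -0.1, 0.7]
gripper_width: 0.704
grasp_force: 0.0
```

```bash
cat > look.py <<'E'
from station import bot
import cv2,numpy as np,sys
from h import *
o=bot.get_obs();T=tool(o);print(T.round(3).tolist(),np.round(o["q"],2))
p=bot.read_camera("wrist");C=T@p["tool_from_camera"];s=bot.read_camera("scene")
cv2.imwrite(f"pics/{sys.argv[1]}.png",np.hstack([cv2.resize(p["pixels"],(400,300)),cv2.resize(s["pixels"][80:280,270:470],(300,300))])[:,:,::-1])
for n,z in(("latch_grip",.15),("lid_edge",.116)):
    for d in bot.tip_of(n,p)[:2]:
        X=at(p,d["xy"],z,C);print(n,np.round(d["xy"]),round(d["score"],2),X.round(3),(T[:3,:3].T@(X-T[:3,3])*1000).round(0))
    print("scene",[at(s,d["xy"],z).round(3) for d in bot.tip_of(n,s)[:1]])
g=np.array([.497,.1,.15])
for a in(0,.2,1.5,2.7):print(a,[(proj(p,g+k*.042*np.array([np.cos(a),-np.sin(a),0]),C)*.625).round(0).tolist() for k in(1,-1)])
E
python3 look.py l1
```

```text
[[1.0, -0.002, -0.001, 0.498], [-0.002, -1.0, -0.001, 0.099], [-0.001, 0.001, -1.0, 0.247], [0.0, 0.0, 0.0, 1.0]] [-0.23  0.19 -0.1   1.92  0.02  1.03 -1.92]
latch_grip [315. 239.] 0.67 [0.5   0.101 0.15 ] [ 2. -2. 97.]
scene [array([0.496, 0.097, 0.15 ])]
lid_edge [314. 287.] 0.97 [0.445 0.103 0.116] [-52.  -3. 131.]
scene [array([0.44 , 0.105, 0.116])]
0 [[198.0, 115.0], [198.0, 185.0]]
0.2 [[206.0, 116.0], [191.0, 184.0]]
1.5 [[235.0, 149.0], [161.0, 154.0]]
2.7 [[213.0, 182.0], [181.0, 119.0]]
```

View pics/l1.png

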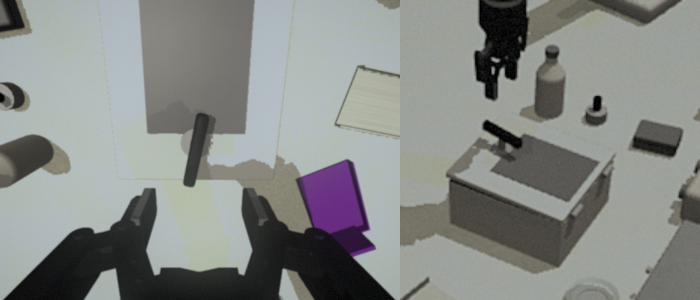

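The lid is shut and the handle sits at about 0.2 rad (ends (204,116) and (190,184)), centre about (0.499, 0.100, 0.15). Clockwise turning lowers q7, so I first swing the wrist the other way by a half turn to have range for it.

Call:
jog_arm(
  motion=[
    [0,0,-0.18,0,0,0,60],
    [0,0,-0.36,0,0,0,60],
    [0,0,-0.54,0,0,0,60],
    [0,0,-0.72,0,0,0,60],
    [0,0,-0.9,0,0,0,60],
    [0,0,-1.08,0,0,0,60],
    [0,0,-1.26,0,0,0,60],
    [0,0,-1.44,0,0,0,60],
    [0,0,-1.5,0,0,0,60],
    [0,0,-1.5,0,0,0,60],
  ],
)

```text
t: 21.42
eef_pos: [0.498, 0.0999, 0.2477]
tool_rot: [0.0, 0.732, 0.681, 0.0]
contact_force: [0.0, -0.2, 0.1]
gripper_width: 0.7
grasp_force: 0.0
```

Call:
jog_arm(
  motion=[
    [0,0,-0.18,0,0,0,60],
    [0,0,-0.36,0,0,0,60],
    [0,0,-0.54,0,0,0,60],
    [0,0,-0.72,0,0,0,60],
    [0,0,-0.9,0,0,0,60],
    [0,0,-1.08,0,0,0,60],
    [0,0,-1.26,0,0,0,60],
    [0,0,-1.44,0,0,0,60],
    [0,0,-1.44,0,0,0,60],
    [0,0,-1.44,0,0,0,60],
  ],
)

```text
t: 22.68
eef_pos: [0.498, 0.1001, 0.2477]
tool_rot: [0.0, 0.103, 0.995, -0.0]
contact_force: [-0.0, 0.1, -0.6]
gripper_width: 0.703
grasp_force: 0.0
```

```bash
python3 look.py l2
```

```text
[[-0.979, 0.206, -0.0, 0.498], [0.206, 0.979, -0.0, 0.1], [-0.0, -0.0, -1.0, 0.248], [0.0, 0.0, 0.0, 1.0]] [ 0.09  0.22 -0.47  1.9   0.11  1.04  0.93]
latch_grip [324. 246.] 0.81 [0.503 0.103 0.15 ] [-4.  4. 98.]
latch_grip [595.  90.] 0.56 [0.437 0.288 0.15 ] [ 98. 171.  98.]
scene [array([0.506, 0.108, 0.15 ])]
lid_edge [309. 164.] 0.85 [0.449 0.103 0.116] [ 49.  -7. 132.]
scene [array([0.436, 0.098, 0.116])]
0 [[206.0, 182.0], [191.0, 113.0]]
0.2 [[199.0, 182.0], [199.0, 112.0]]
1.5 [[164.0, 158.0], [235.0, 139.0]]
2.7 [[175.0, 120.0], [220.0, 176.0]]
```

Call:
jog_arm(
  motion=[
    [0,0,0,-2,2,30,60],
    [0,0,0,-2,2,65,60],
    [0,0,0,-2,2,95,60],
    [0,0,0,-2,2,110,60],
    [0,0,0,-2,2,116,40],
    [0,0,0,-2,2,116,0],
    [0,0,0,-2,2,116,0],
    [0,0,0,-2,2,116,0],
    [0,0,0,-2,2,116,0],
    [0,0,0,-2,2,116,0],
  ],
  grip_force=50,
)

```text
t: 24.22
eef_pos: [0.5011, 0.1027, 0.1325]
tool_rot: [0.001, 0.101, 0.995, 0.001]
contact_force: [0.6, 5.6, 4.3]
gripper_width: 0.155
grasp_force: 50.8
```

The bar is gripped (13 mm). I'm turning it about a quarter clockwise.

Call:
jog_arm(
  motion=[
    [0,0,0.14,0,1,0,0],
    [0,0,0.28,0,1,0,0],
    [0,0,0.42,0,1,0,0],
    [0,0,0.58,0,1,0,0],
    [0,0,0.74,0,1,0,0],
    [0,0,0.9,0,1,0,0],
    [0,0,1.06,0,1,0,0],
    [0,0,1.22,0,1,0,0],
    [0,0,1.37,0,1,0,0],
    [0,0,1.37,0,1,0,0],
  ],
)

```text
t: 25.48
eef_pos: [0.4988, 0.1011, 0.1315]
tool_rot: [-0.0, 0.709, 0.706, -0.002]
contact_force: [-3.5, -0.8, 7.9]
gripper_width: 0.157
grasp_force: 51.5
```

```bash
python3 look.py l3; python3 -c "
from station import bot
o=bot.get_obs();print(o['torque'],o['contact_force'])"
```

```text
[[0.004, 1.0, -0.004, 0.499], [1.0, -0.004, -0.003, 0.101], [-0.003, -0.004, -1.0, 0.131], [0.0, 0.0, 0.0, 1.0]] [-0.2   0.34 -0.15  2.03  0.07  0.78 -0.4 ]
latch_grip [319. 337.] 0.88 [0.5  0.1  0.15] [ -1.   1. -19.]
scene [array([0.501, 0.108, 0.15 ])]
lid_edge [209. 297.] 0.69 [0.445 0.1   0.116] [ -1. -53.  16.]
scene [array([0.436, 0.101, 0.116])]
0 [[260.0, 211.0], [130.0, 211.0]]
0.2 [[257.0, 222.0], [130.0, 200.0]]
1.5 [[200.0, 261.0], [189.0, 150.0]]
2.7 [[139.0, 234.0], [256.0, 186.0]]
[-0.52588331  1.27077842 -0.14003506] [-3.56474804 -0.86645728  7.22089816]
```

The handle is at about 1.57 rad. I'm letting go, lifting clear, then taking it again across the bar.

Call:
jog_arm(
  motion=[
    [0,0,0,0,0,0,50],
    [0,0,0,0,0,0,50],
    [0,0,0,0,0,0,50],
    [0,0,0,0,0,-30,50],
    [0,0,0,0,0,-70,50],
    [0,0,0,0,0,-110,50],
    [0,0,0,0,0,-110,50],
    [0,0,0,0,0,-110,50],
  ],
)

```text
t: 26.78
eef_pos: [0.5002, 0.1025, 0.2411]
tool_rot: [-0.0, 0.708, 0.706, -0.0]
contact_force: [0.2, 0.6, -1.3]
gripper_width: 0.586
grasp_force: 0.0
```

```bash
python3 look.py l4
```

```text
[[0.002, 1.0, -0.001, 0.5], [1.0, -0.002, -0.0, 0.102], [-0.0, -0.001, -1.0, 0.241], [0.0, 0.0, 0.0, 1.0]] [-0.19  0.2  -0.16  1.92  0.04  1.02 -0.36]
latch_grip [320. 246.] 0.69 [0.502 0.101 0.15 ] [-2.  2. 91.]
scene [array([0.618, 0.228, 0.15 ])]
lid_edge [249. 230.] 0.8 [0.447 0.102 0.116] [ -1. -53. 125.]
scene [array([0.442, 0.112, 0.116])]
0 [[233.0, 154.0], [158.0, 154.0]]
0.2 [[232.0, 161.0], [158.0, 147.0]]
1.5 [[198.0, 188.0], [192.0, 117.0]]
2.7 [[162.0, 169.0], [230.0, 139.0]]
```

View pics/l4.png

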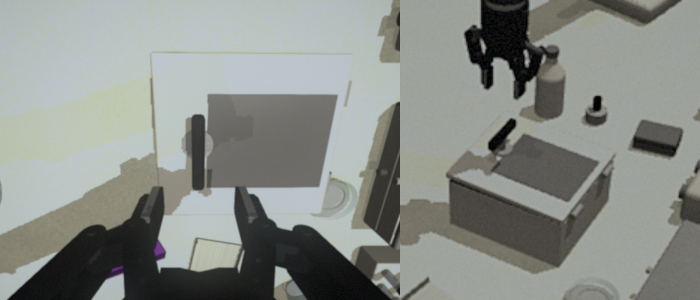

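The bar stands along the tool's x at (198,152), about 1.55 rad. I'm regripping it across its width.

Call:
jog_arm(
  motion=[
    [0,0,0,0,0,35,50],
    [0,0,0,0,0,75,50],
    [0,0,0,0,0,102,50],
    [0,0,0,0,0,110,50],
    [0,0,0,0,0,110,25],
    [0,0,0,0,0,110,0],
    [0,0,0,0,0,110,0],
    [0,0,0,0,0,110,0],
    [0,0,0,0,0,110,0],
  ],
  grip_force=70,
)

```text
t: 28.2
eef_pos: [0.499, 0.103, 0.1324]
tool_rot: [-0.001, 0.708, 0.706, -0.001]
contact_force: [-5.3, -0.3, 2.7]
gripper_width: 0.147
grasp_force: 69.2
```

Call:
jog_arm(
  motion=[
    [0,0,0.13,0,0,0,0],
    [0,0,0.27,0,0,1,0],
    [0,0,0.41,0,0,2,0],
    [0,0,0.55,0,0,3,0],
    [0,0,0.69,0,0,3,0],
    [0,0,0.83,0,0,4,0],
    [0,0,0.97,0,0,5,0],
    [0,0,1.07,0,0,5,0],
    [0,0,1.15,0,0,5,0],
    [0,0,1.15,0,0,5,0],
  ],
)

```text
t: 29.45
eef_pos: [0.498, 0.103, 0.1283]
tool_rot: [-0.0, 0.978, 0.209, -0.002]
contact_force: [-14.1, 1.3, 15.8]
gripper_width: 0.148
grasp_force: 70.9
```

```bash
python3 look.py l5; python3 -c "
from station import bot
o=bot.get_obs();print(o['torque'],o['contact_force'])"
```

```text
[[0.913, 0.408, -0.004, 0.498], [0.408, -0.913, -0.0, 0.103], [-0.004, -0.001, -1.0, 0.128], [0.0, 0.0, 0.0, 1.0]] [-0.4   0.34  0.09  2.05 -0.05  0.76 -1.43]
latch_grip [320. 340.] 0.91 [0.499 0.102 0.15 ] [  1.   1. -22.]
scene [array([0.495, 0.101, 0.15 ])]
scene [array([0.441, 0.101, 0.116])]
0 [[231.0, 161.0], [177.0, 263.0]]
0.2 [[243.0, 167.0], [166.0, 258.0]]
1.5 [[261.0, 235.0], [138.0, 197.0]]
2.7 [[203.0, 267.0], [200.0, 155.0]]
[-0.54797509  2.74152433  0.4437456 ] [-14.68467692  -0.52291209  15.70887759]
```

Call:
jog_arm(
  motion=[
    [0,0,0.05,0,0,0,0],
    [0,0,0.1,0,0,0,0],
    [0,0,0.1,0,0,0,0],
  ],
)

```text
t: 30.12
eef_pos: [0.4978, 0.1031, 0.1283]
tool_rot: [0.001, 0.987, 0.163, -0.002]
contact_force: [-12.8, -2.3, 17.4]
gripper_width: 0.153
grasp_force: 101.3
```

```bash
python3 -c "
from station import bot
o=bot.get_obs();print(o['torque'],o['contact_force'],o['tool_rot'])"
```

```text
[-0.7215817   2.69461581  2.44509033] [-12.76979994  -2.27275995  17.41757633] [ 5.21652519e-04  9.86649944e-01  1.62838064e-01 -2.31949020e-03]
```

Torque jumped to 2.4 N m, so the handle is on its stop. I'm letting go and lifting away.

Call:
jog_arm(
  motion=[
    [0,0,-0.08,0,0,0,0],
    [0,0,-0.08,0,0,0,50],
    [0,0,-0.08,0,0,0,50],
    [0,0,-0.08,0,0,0,50],
    [0,0,-0.08,0,0,-30,50],
    [0,0,-0.08,0,0,-75,50],
    [0,0,-0.08,0,0,-115,50],
    [0,0,-0.08,0,0,-115,50],
    [0,0,-0.08,0,0,-115,50],
  ],
)

```text
t: 31.25
eef_pos: [0.5003, 0.1026, 0.2412]
tool_rot: [0.0, 0.98, 0.198, -0.0]
contact_force: [-0.5, 1.0, -0.7]
gripper_width: 0.587
grasp_force: 0.0
```

```bash
python3 look.py l6
```

```text
[[0.922, 0.388, -0.0, 0.5], [0.388, -0.922, -0.0, 0.103], [-0.0, -0.0, -1.0, 0.241], [0.0, 0.0, 0.0, 1.0]] [-0.42  0.19  0.11  1.94 -0.03  1.01 -1.47]
latch_grip [313. 246.] 0.74 [0.499 0.105 0.15 ] [-1. -3. 91.]
scene [array([0.492, 0.103, 0.15 ])]
lid_edge [292. 287.] 0.63 [0.446 0.102 0.116] [-50. -21. 125.]
scene [array([0.439, 0.1  , 0.116])]
0 [[215.0, 122.0], [185.0, 187.0]]
0.2 [[222.0, 126.0], [179.0, 184.0]]
1.5 [[234.0, 167.0], [163.0, 145.0]]
2.7 [[201.0, 190.0], [198.0, 119.0]]
```

View pics/l6.png

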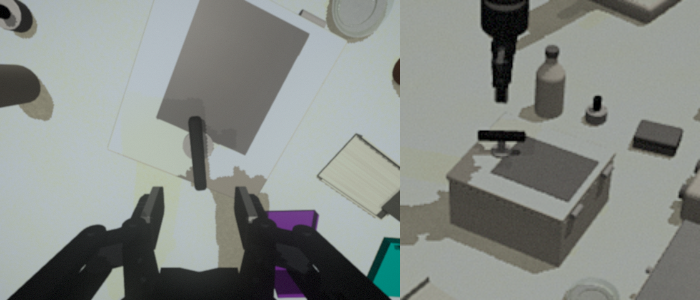

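```bash
cat > ang.py <<'E'
from station import bot
import cv2,numpy as np
from h import *
T=tool(bot.get_obs());p=bot.read_camera("wrist");C=T@p["tool_from_camera"]
g=p["pixels"].max(2);m=np.zeros_like(g);m[180:312,290:350]=(g[180:312,290:350]<50)
n,l,st,c=cv2.connectedComponentsWithStats(m);k=1+st[1:,4].argmax()
v,u=np.nonzero(l==k);P=np.array([at(p,(a,b),.155,C)[:2] for a,b in zip(u,v)])
(cx,cy),(w,h),an=cv2.minAreaRect((P*1000).astype(np.float32))
e=np.linalg.eigh(np.cov(P.T))[1][:,1];a=np.arctan2(-e[1],e[0])%np.pi
print(cx,cy,w,h,"latch",round(a,3))
E
python3 ang.py
```

```text
527.6837158203125 113.48137664794922 27.735393524169922 10.98254108428955 latch 2.419
```

That threshold caught only part of the bar. I'll make certain instead: take it again, press it onto the stop, and release there without backing off.

Call:
jog_arm(
  motion=[
    [0,0,0,0,0,40,50],
    [0,0,0,0,0,80,50],
    [0,0,0,0,0,106,50],
    [0,0,0,0,0,113,40],
    [0,0,0,0,0,113,0],
    [0,0,0,0,0,113,0],
    [0,0,0,0,0,113,0],
    [0,0,0,0,0,113,0],
    [0,0,0.05,0,0,113,0],
    [0,0,0.08,0,0,113,0],
  ],
)

```text
t: 32.85
eef_pos: [0.4999, 0.1041, 0.1294]
tool_rot: [-0.0, 0.987, 0.161, -0.0]
contact_force: [-4.6, 3.2, -0.8]
gripper_width: 0.151
grasp_force: 101.9
```

Call:
jog_arm(
  motion=[
    [0,0,0,0,0,0,0],
    [0,0,0,0,0,0,50],
    [0,0,0,0,0,0,50],
    [0,0,0,0,0,0,50],
    [0,0,0,0,0,-30,50],
    [0,0,0,0,0,-75,50],
    [0,0,0,0,0,-115,50],
    [0,0,0,0,0,-115,50],
    [0,0,0,0,0,-115,50],
  ],
)

```text
t: 33.98
eef_pos: [0.5004, 0.1024, 0.2433]
tool_rot: [0.0, 0.987, 0.158, -0.0]
contact_force: [-0.2, -0.2, -0.4]
gripper_width: 0.585
grasp_force: 0.0
```

```bash
sed -i 's/<50)/<75)/' ang.py; python3 ang.py; python3 - <<'E'
from station import bot
from h import *
t=bot.read_camera("top")
for n in("tray_grip","tray_lip","dish","jar","beaker","spatula","slide_box"):print(n,[np.round(d["xy"]).tolist() for d in bot.tip_of(n,t)][:3])
E
```

```text
500.8664245605469 100.77071380615234 85.10502624511719 18.938669204711914 latch 2.725
tray_grip [[424.0, 272.0], [351.0, 335.0], [487.0, 251.0]]
tray_lip [[323.0, 282.0], [442.0, 326.0], [533.0, 272.0]]
dish [[288.0, 158.0], [232.0, 222.0]]
jar [[336.0, 174.0]]
beaker [[376.0, 168.0]]
spatula [[426.0, 201.0]]
slide_box [[129.0, 187.0]]
```

The handle is at its stop (2.7 rad), the bystanders haven't moved, and the robot touches nothing.

```bash
python3 -c "
from station import bot
print(bot.hand_in())"
```

```text
the job is handed in; nothing more can be done
None
```

The job is handed in at about 34 s: all three pucks are in the dry box, the tray is back flat on the bench, the lid is on its gasket, and the T-handle measures about 2.7 rad, at its stop; after letting go there I took it a third time to press it home, and I did not measure the final lid angle directly.

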